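Fetch the hemmed-in test tile and set it up beside its mate

ROBOT

A 6-joint arm with a two-finger parallel gripper is mounted at the origin on the work surface; the furniture and walls round the work are solid. World frame = base frame: x ahead of the robot, y to its left, z up, the work surface at z = 0. Lengths are in m, angles in rad, forces in N, time in s.
With the tool pointing down it reaches from about 0.3 to 0.875 m from the base axis. Payload 6.4 kg.
Tool frame: the origin (TCP) lies between the finger pads; the fingertips stand ctrl.tip_extent ahead of it and the grasp point (between the pads) is the TCP (ctrl.tip_extent is the distance from the TCP to the fingertips, in m); z points along the fingers, y is the line along which they close (so a half turn about z gives the same grasp; the last joint's range is limited). The gripper opens to 85 mm and grips with 20 to 120 N. Pads are 22 mm wide; open, the fingers measure 114 mm over their backs; the gripper's body (76 mm by 85 mm) begins 54 mm behind the grasp point. The pads swing forward as they close: fully open they stand 13 mm farther back than shut.
Start: joints at [0.992, 0.181, 1.607, -0, 1.354, -0.206], TCP at [0.209, 0.536, 0.25] pointing down, gripper open.
Joint ranges: [-2.99, 2.99], [-0.89, 2.07], [0.3, 2.58], [-1.14, 4.28], [0, 2.63], [-3.12, 3.12]. Speed limits (rad/s): [2.57, 2.57, 3.01, 3.14, 3.14, 3.14].

INTERFACE

Orientations are given as a unit quaternion [w, x, y, z].
In Python, from bench import ctrl gives the robot as it stands.
- The arm moves only by the tool send_rows, never from a script. Its arguments are lists of equal length, an entry for each row: "dr": the turn, a rotation vector about the tool's x, y, z in units of 6 degrees (1.0 is 6 degrees), a list of three; "xyz": the shift along the tool's x, y, z in cm, a list of three; "jaw": the opening in per cent of the stroke, from 0 (shut) to 100 (fully open). In form: {"dr": [[wx, wy, wz], ...], "xyz": [[dx, dy, dz], ...], "jaw": [jaw, ...]}. A call has exactly 8 rows; each row is the pose to reach, as a shift and turn from the pose commanded when the call began, along the tool's axes at that moment; what a row does not reach only later rows make up. A row lasts 1/8 s, in which the tool goes at most 62.5 mm and 10.7 degrees, less where a joint would pass 70% of its speed; a pose out of reach is approached as far as the arm can. A call with a gripper value outside its range is refused whole. The fingers move at their own pace and stop on an object; the grip force is fixed at half the most. Time passes only in rows, so rows that repeat a pose let the fingers close, or fill a call up. It gives the time, the measured TCP pose, the force, the opening and the grip force at its end, in the units of the state.
- ctrl.get_obs(): the state, without advancing time (a new reading comes with each control period).
- ctrl.camera(name): name is "side" or "top"; returns the picture (384x512x3 uint8, red, green, blue); there is no depth.
- ctrl.calibration(name): a dict with "camera_matrix" (3x3 intrinsics, pixels), "D" ([k1, k2, p1, p2, k3] as OpenCV has them; the pictures are not rectified), "world_from_camera" (4x4, takes a point from camera to world coordinates). Camera axes: x right, y up, looking along -z (the intrinsics and any distortion apply to the point x, -y, -z); pixel columns grow to the right and rows downward; lengths in m; the calibration is good to about 2 mm. A picture is of the moment at which its call begins. calibration takes no time and is no camera call.
- ctrl.hand_in(): hands the job in; it is judged then, once.
The state is a dict: "time_s": time; "q": joint angles; "dq": joint speeds; "joint_efforts": joint torques, N m; "eef_pos": TCP position; "eef_rot": TCP orientation; "wrist_force": force on the tool from outside, world axes, zero at the start; "torque": the same for the moment, N m; "opening": opening from 0.0 (shut) to 1.0 (fully open); "grasp_force": force on a finger pad.
Only numpy, scipy, OpenCV 4.12 (cv2) and the standard library are available. Lean on these libraries where they do the work, as an engineer would, in place of code of your own. Each camera call takes 0.05 s, during which the arm holds its last target. There are 200 camera calls.

TASK

I want to compare the glaze test tile that lies behind the jar and the tumbler on the wooden glaze caddy with the one already leaning on the sloping tile rest. Take the jar and the tumbler out of the caddy and stand both on the ware board, keeping them upright; then fetch the tile and lay it flat on the rest's sloping face beside the other tile, lengthwise up the slope, with its lower end against the ledge and without shifting the other tile. Then put the jar and the tumbler back, each standing down in the very well it came out of.

Things in the scene. Friction and masses are not known exactly. Their poses are not given: they have to be found in the camera images.
- jar: lidded glaze jar (off-white body, black screw lid), a plain cylinder 64 mm across and 86 mm tall, 0.24 kg; starts in one of the caddy's two wells; origin at the centre of its underside, z up its axis
- tumbler: tall open tumbler without handle, 84 mm tall, 57 mm across at the foot, about 64 mm from mid-height up to the rim, 0.19 kg; starts in one of the caddy's two wells; origin at the centre of its underside, z up its axis
- tile: the tile to fetch: a flat glaze test tile 56 x 41 x 9 mm, half of it glazed white, 0.04 kg; lies flat on the caddy's deck behind the two wells; origin at the centre of its underside, x along its 56 mm length, y along its 41 mm width, z up. Pinch it across the 41 mm. Either end may go up the slope
- set_tile: the tile to leave: a loose tile of the same size, half of it glazed blue, that already leans on the left part of the rest's sloping face (seen from the robot), lower end against the ledge; origin at the centre of its underside, x up the slope, y along its 41 mm width
- glaze_caddy: fixed wooden caddy: deck 24 mm high, x -108 to +36 mm, 190 mm wide (y), with end boards 38 mm high outside that. Two round wells, 75 mm across and 14 mm deep (their floor 10 mm above the table), centred at (-60, 44) and (-60, -44) mm; which vessel stands in which changes; the tile lies near (4, 0). Origin on the table under the tile's place; x away from the robot, y to the left, z up
- ware_board: fixed bare wooden board behind the caddy, the place for the cleared vessels: 165 mm long (x, away from the robot) by 100 mm (y), its top at 22 mm; origin on the table under its centre, z up. The two vessels fit one behind the other, at x -38 and +38 mm. It stands to the right or to the left of the tile rest
- rest_face: sloping face of the fixed plywood tile rest behind the caddy, 30 degrees from horizontal, rising away from the robot: 90 mm up the slope, 160 mm wide, ledge 9 mm high along its lower edge. Origin on the face at the middle of the ledge's root, 24 mm above the table; x up the slope, y left along the ledge, z square out of the face. A seated tile's centre is at x 28 mm. Free part: y +5 to -60 mm

How it is judged:
By the outcome, as a careful person would: the job done as asked, in the order asked, and still so for the second after the job is handed in, with the robot touching nothing.
It also fails if it takes over 90 s, if anything falls off the work surface, if the arm or the gripper's body presses on something with over 40 N, if the wrist force passes 120 N, or if a joint passes its speed limit or range.

## Working session

There is one attempt and no reset: what is moved stays moved. The work goes in short steps, Python scripts to look and compute and a tool call to move; the robot and the scene stay as the last step left them, time stands still between calls to the robot, and variables do not carry over. Pictures are saved under pics/ and viewed, at most 18 in all, crops included, and the job is handed in when it is done.

Besides the shell and the picture viewer there is one more tool, called by a JSON object that holds its "api" and its "payload". send_rows: Moves the arm, as the interface text tells. Its arguments: {"type":"object","properties":{"dr":{"type":"array","items":{"type":"array","items":{"type":"number"}}},"xyz":{"type":"array","items":{"type":"array","items":{"type":"number"}}},"jaw":{"type":"array","items":{"type":"number"}}},"required":["dr","xyz","jaw"]}

```bash
ls; mkdir -p pics
python3 - <<'E'
from bench import ctrl
import cv2
for n in("top","side"):
    cv2.imwrite(f"pics/{n}0.png",cv2.resize(ctrl.camera(n)[:,:,::-1],(800,600),interpolation=cv2.INTER_CUBIC))
    c=ctrl.calibration(n);print(n,c)
print(ctrl.get_obs(),ctrl.tip_extent)
E
```

```text
pics
top {'camera_matrix': array([[459.38592142,   0.        , 251.0221819 ],
       [  0.        , 459.38592142, 193.46005424],
       [  0.        ,   0.        ,   1.        ]]), 'D': array([-0.08081962,  0.        ,  0.        ,  0.        ,  0.        ]), 'world_from_camera': array([[ 0.02683172,  0.99206775, -0.1228073 ,  0.32495963],
       [-0.99939612,  0.02933532,  0.01862357,  0.34339175],
       [ 0.02207844,  0.12223343,  0.99225578,  0.89763649],
       [ 0.        ,  0.        ,  0.        ,  1.        ]])}
side {'camera_matrix': array([[372.49843099,   0.        , 250.51200666],
       [  0.        , 372.49843099, 193.08260519],
       [  0.        ,   0.        ,   1.        ]]), 'D': array([-0.0800562,  0.       ,  0.       ,  0.       ,  0.       ]), 'world_from_camera': array([[ 0.9407971 ,  0.23279307, -0.24639036,  0.23351845],
       [-0.33873968,  0.61886233, -0.70870646, -0.25484292],
       [-0.01250024,  0.75021118,  0.66108013,  0.62859006],
       [ 0.        ,  0.        ,  0.        ,  1.        ]])}
{'time_s': 0.1, 'q': array([ 9.91680546e-01,  1.81470211e-01,  1.60788004e+00, -7.58924176e-06,
        1.35380391e+00, -2.06317925e-01]), 'dq': array([-0.00045438, -0.0005815 , -0.00335661,  0.00048698, -0.0032719 ,
        0.00064644]), 'joint_efforts': array([ 9.03137297e-04, -4.45873511e+01, -3.52238274e+01, -2.26061361e-04,
        4.04162274e-03,  1.03341421e-05]), 'eef_pos': array([0.2091689 , 0.53511701, 0.24948579]), 'eef_rot': array([-2.95371745e-04,  1.85320548e-01,  9.82677813e-01, -7.22735837e-04]), 'wrist_force': array([-0.23696602, -0.13429597, -0.47198961]), 'torque': array([0.03710461, 0.01851163, 0.05468427]), 'grasp_force': 0.0, 'opening': 1.0034778220073186} 0.019
```

View pics/top0.png

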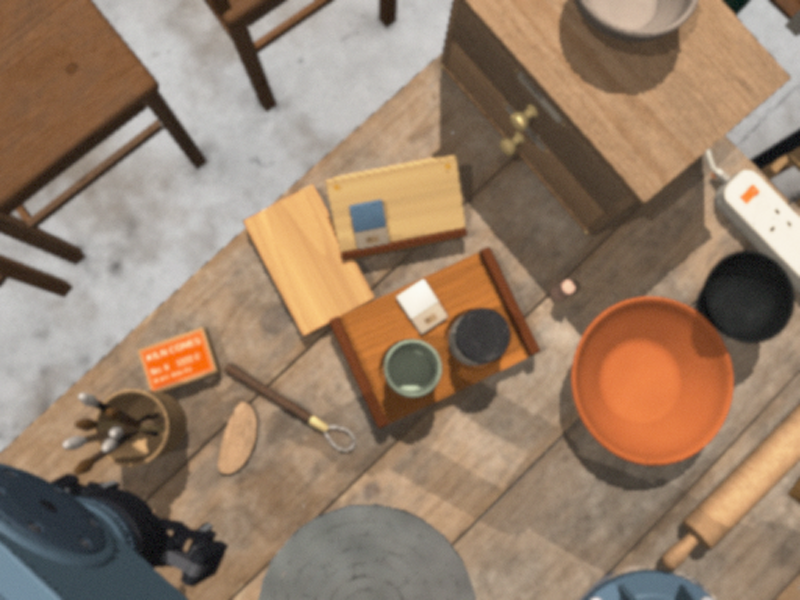

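View pics/side0.png

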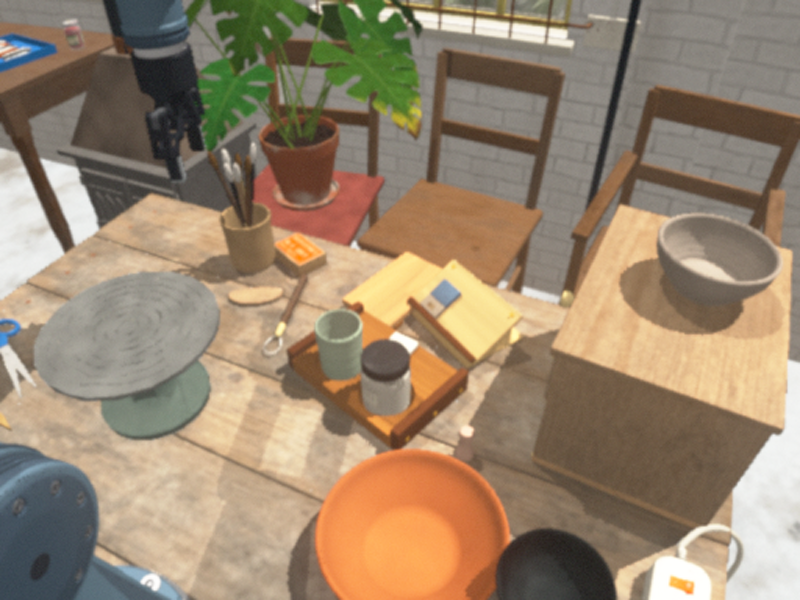

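The top picture shows the tumbler (left well, rim about (412,368) in the 800-wide picture), the jar (right well, lid about (480,337)), the tile (421,305), the board left of the rest, and the set tile (370,224). I'll enlarge the area.

```bash
cat > h.py <<'E'
from bench import ctrl
import cv2,numpy as np
from scipy.spatial.transform import Rotation as R
def ray(n,uv):
    c=ctrl.calibration(n);T=c["world_from_camera"]
    p=cv2.undistortPoints(np.array(uv,float).reshape(-1,1,2),c["camera_matrix"],c["D"])[:,0]
    d=np.c_[p[:,0],-p[:,1],-np.ones(len(p))]@T[:3,:3].T
    return T[:3,3],d
def w(n,uv,z):
    o,d=ray(n,uv); return o+d*((np.asarray(z)-o[2])/d[:,2])[:,None]
def px(n,P):
    c=ctrl.calibration(n);T=np.linalg.inv(c["world_from_camera"])
    P=np.atleast_2d(P)@T[:3,:3].T+T[:3,3]
    return cv2.projectPoints(P*[1,-1,-1],np.zeros(3),np.zeros(3),c["camera_matrix"],c["D"])[0][:,0]
def crop(n,f,x0,y0,wd,ht,s):
    im=ctrl.camera(n)[y0:y0+ht,x0:x0+wd,::-1]
    cv2.imwrite(f"pics/{f}.png",cv2.resize(im,None,fx=s,fy=s,interpolation=cv2.INTER_CUBIC))
E
python3 - <<'E'
from h import *
crop("top","t1",150,90,200,150,4)
crop("side","s1",175,150,170,140,4.5)
E
```

```text
(no output)
```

View pics/t1.png

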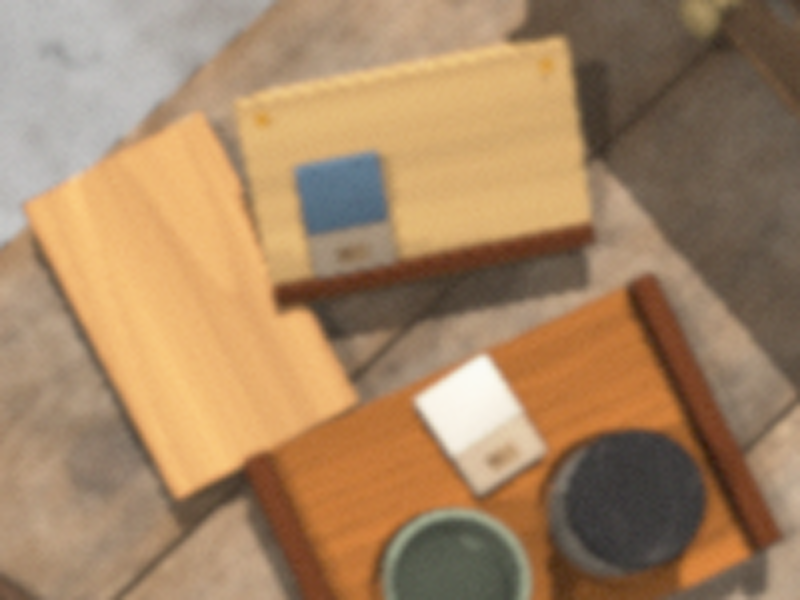

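View pics/s1.png

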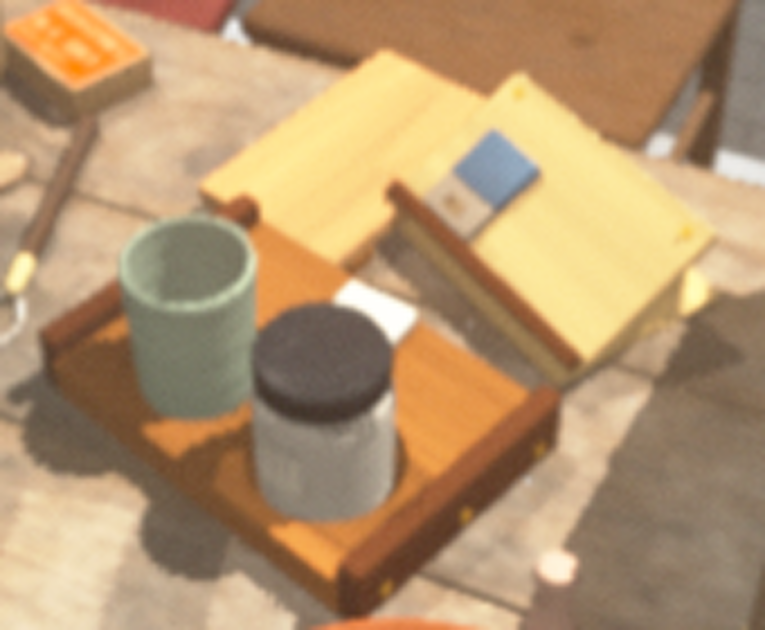

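Crop readings: tile top corners (414,400),(487,353),(547,447),(481,497); board corners (25,207),(203,113),(357,398),(180,500); rest upper corners (238,100),(568,38); set tile (295,165),(380,152),(398,262),(315,275); lid centre (636,500); tumbler rim x 383–531, top 508. The side crop shows the jar and tumbler upright in their wells.

```bash
cat >> h.py <<'E'
def c1(uv): return (np.array(uv,float)+.5)/4-.5+[150,90]
def c2(uv): return (np.array(uv,float)+.5)/4.5-.5+[175,150]
def tri(a,b):
    o1,d1=ray("top",a);o2,d2=ray("side",b);out=[]
    for x,y in zip(d1,d2):
        s=np.linalg.lstsq(np.c_[x,-y],o2-o1,rcond=None)[0]
        p,q=o1+x*s[0],o2+y*s[1];out.append(np.r_[(p+q)/2,np.linalg.norm(p-q)])
    return np.array(out)
E
python3 - <<'E'
from h import *
np.set_printoptions(precision=4,suppress=True)
def show(n,P):
    m=P.mean(0);e=np.linalg.norm(np.roll(P,-1,0)-P,axis=1)
    a=[np.degrees(np.arctan2(*(np.roll(P,-1,0)-P)[i,1::-1])) for i in range(len(P))]
    print(n,m,"edges",e,"ang",np.array(a))
show("tile",w("top",c1([[414,400],[487,353],[547,447],[481,497]]),.033))
show("board",w("top",c1([[25,207],[203,113],[357,398],[180,500]]),.022))
P=w("top",c1([[238,100],[568,38],[587,225],[280,287]]),[.069,.069,.0318,.0318]);show("rest",P);print(P)
P=w("top",c1([[275,452],[630,290],[750,550]]),.024);show("deck back L,R, front R",P);print(P)
print("jar",w("top",c1([[636,500]]),.096),"tum",w("top",c1([[457,582]]),.094))
P=w("top",c1([[295,165],[380,152],[398,262],[315,275]]),[.024+.0278+.0078]*2+[.0318]*2);show("set",P)
# triangulated checks: tumbler rim, jar lid centre, rest top corners, board far corner
print(tri(c1([[457,582],[636,500],[568,38],[238,100],[25,207],[203,113]]),c2([[188,262],[322,347],[714,242],[520,72],[202,190],[386,50]])))
E
```

```text
tile [0.4289 0.2907 0.033 ] edges [0.0416 0.0531 0.0395 0.0559] ang [ -55.3638 -146.3371  128.6523   35.9854]
board [0.4851 0.4323 0.022 ] edges [0.0982 0.1601 0.0976 0.1625] ang [ -59.5804 -150.093   121.8734   30.1337]
rest [0.5501 0.3243 0.0504] edges [0.1572 0.0901 0.151  0.0912] ang [ -77.0458 -169.8928  103.4317   14.4524]
[[0.5728 0.4097 0.069 ]
 [0.6081 0.2564 0.069 ]
 [0.5273 0.242  0.0318]
 [0.4922 0.3889 0.0318]]
deck back L,R, front R [0.4281 0.2564 0.024 ] edges [0.1888 0.1379 0.2319] ang [ -63.5963 -154.5566   79.932 ]
[[0.4136 0.3889 0.024 ]
 [0.4976 0.2198 0.024 ]
 [0.3731 0.1605 0.024 ]]
jar [[0.3897 0.2262 0.096 ]] tum [[0.3518 0.3039 0.094 ]]
set [0.5256 0.3577 0.0457] edges [0.0403 0.0551 0.0403 0.0551] ang [ -79.2301 -167.5993  100.8433   12.3483]
[[ 0.3517  0.3038  0.0899  0.0006]
 [ 0.3901  0.226   0.0951  0.0007]
 [ 0.6089  0.2562  0.0605  0.004 ]
 [ 0.572   0.4102  0.0666  0.003 ]
 [ 0.4787  0.5287 -0.0549  0.1351]
 [ 0.5282  0.4274  0.0928  0.0604]]
```

```bash
cat >> h.py <<'E'
np.set_printoptions(precision=2,suppress=True)
def down(yaw_y):  # tool pointing down, tool y at yaw_y deg
    a=np.radians(yaw_y);y=np.array([np.cos(a),np.sin(a),0]);z=np.array([0,0,-1.])
    return np.c_[np.cross(y,z),y,z]
def go(*wps):  # waypoints (pos, R or None): tool-axis cm and 6-degree units
    o=ctrl.get_obs();R0=R.from_quat(o["eef_rot"],scalar_first=True).as_matrix()
    print("t",round(o["time_s"],2),"F",o["wrist_force"],"op",round(o["opening"],3),"g",round(o["grasp_force"],1),"pos mm",o["eef_pos"]*1e3,"y yaw",np.degrees(np.arctan2(R0[1,1],R0[0,1])))
    for p,Rt in wps:
        d=R.from_matrix(R0.T@(R0 if Rt is None else Rt)).as_rotvec()
        print("xyz",100*R0.T@(np.array(p)-o["eef_pos"]),"dr",np.degrees(d)/6)
E
python3 - <<'E'
from h import *
go(((.390,.226,.24),down(68.6)),((.390,.226,.13),down(68.6)),((.390,.226,.07),down(68.6)))
E
```

```text
t 0.2 F [0.57 0.31 0.29] op 0.995 g 0.0 pos mm [209.24 535.23 249.71] y yaw 68.64130406477032
xyz [-28.1  -22.22   0.99] dr [-0.01 -0.    0.01]
xyz [-28.1  -22.2   11.99] dr [-0.01 -0.    0.01]
xyz [-28.1  -22.2   17.99] dr [-0.01 -0.    0.01]
```

{"api": "send_rows", "payload": {"dr": [[0,0,0],[0,0,0],[0,0,0],[0,0,0],[0,0,0],[0,0,0],[0,0,0],[0,0,0]], "xyz": [[-28.1,-22.2,1],[-28.1,-22.2,1],[-28.1,-22.2,1],[-28.1,-22.2,1],[-28.1,-22.2,1],[-28.1,-22.2,1],[-28.1,-22.2,9],[-28.1,-22.2,9]], "jaw": [100,100,100,100,100,100,100,100]}}

```text
time_s: 1.2
eef_pos: [0.3883, 0.2249, 0.1569]
eef_rot: [-0.003, 0.186, 0.982, -0.001]
wrist_force: [-0.1, 1.8, 0.1]
opening: 0.997
grasp_force: 0.0
```

Run:
```python
from h import *
go(((.390,.226,.13),down(68.6)),((.390,.226,.07),down(68.6)))
crop("side","s2",165,110,180,140,4.2)
```

```text
t 1.2 F [-0.08  1.8   0.08] op 0.997 g 0.0 pos mm [388.28 224.92 156.95] y yaw 68.51302328206118
xyz [-0.13  0.17  2.69] dr [-0.03 -0.04 -0.01]
xyz [-0.16  0.19  8.69] dr [-0.03 -0.04 -0.01]
```

View pics/s2.png

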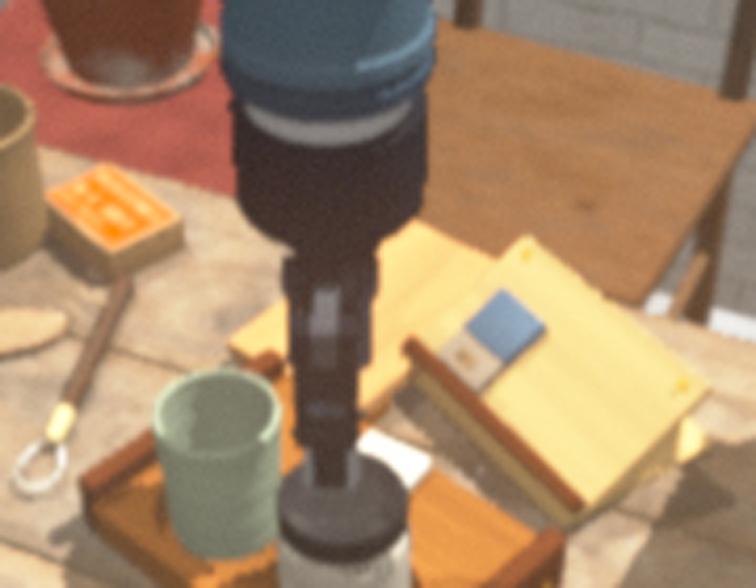

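The gripper is lined up over the jar lid (345,500 in the crop), so I'll descend and close.

{"api": "send_rows", "payload": {"dr": [[0,0,0],[0,0,0],[0,0,0],[0,0,0],[0,0,0],[0,0,0],[0,0,0],[0,0,0]], "xyz": [[-0.1,0.1,2],[-0.1,0.1,4.5],[-0.1,0.1,7],[-0.1,0.1,8.7],[-0.1,0.1,8.7],[-0.1,0.1,8.7],[-0.1,0.1,8.7],[-0.1,0.1,8.7]], "jaw": [100,100,100,100,100,60,55,50]}}

```text
time_s: 2.25
eef_pos: [0.3925, 0.2272, 0.0749]
eef_rot: [0.001, 0.185, 0.983, 0.0]
wrist_force: [-1.8, -1.0, 5.7]
opening: 0.731
grasp_force: 65.6
```

Run:
```python
from h import *
f=(.518,.4514)
go(((.390,.226,.20),None),((*f,.20),down(83)),((*f,.09),down(83)))
```

```text
t 2.25 F [-1.78 -0.99  5.72] op 0.731 g 65.6 pos mm [392.52 227.2   74.92] y yaw 68.66406444583264
xyz [  0.17  -0.19 -12.51] dr [0. 0. 0.]
xyz [ -3.55  25.46 -12.48] dr [ 0.01  0.02 -2.39]
xyz [-3.53 25.45 -1.48] dr [ 0.01  0.02 -2.39]
```

{"api": "send_rows", "payload": {"dr": [[0,0,0],[0,0,0],[0,0,0],[0,0,-0.5],[0,0,-1],[0,0,-1.5],[0,0,-2.4],[0,0,-2.4]], "xyz": [[0,0,-3],[0,0,-7],[0,0,-12],[-0.5,5,-12.5],[-1.5,11,-12.5],[-2.5,17,-12.5],[-3.2,22,-12.5],[-3.55,25.5,-12.5]], "jaw": [50,50,50,50,50,50,50,50]}}

```text
time_s: 3.25
eef_pos: [0.5181, 0.4535, 0.1985]
eef_rot: [0.0, 0.06, 0.998, 0.0]
wrist_force: [0.1, -1.0, -2.4]
opening: 0.73
grasp_force: 67.6
```

Run:
```python
from h import *
f=(.518,.4514)
go(((*f,.12),down(83)),((*f,.089),down(83)))
```

```text
t 3.25 F [ 0.12 -1.   -2.39] op 0.73 g 67.6 pos mm [518.11 453.48 198.52] y yaw 83.14102966102283
xyz [-0.01 -0.21  7.85] dr [0.   0.   0.02]
xyz [-0.01 -0.21 10.95] dr [0.   0.   0.02]
```

{"api": "send_rows", "payload": {"dr": [[0,0,0],[0,0,0],[0,0,0],[0,0,0],[0,0,0],[0,0,0],[0,0,0],[0,0,0]], "xyz": [[0,-0.2,3],[0,-0.2,6.5],[0,-0.2,9],[0,-0.2,10.5],[0,-0.2,10.8],[0,-0.2,10.8],[0,-0.2,10.8],[0,-0.2,10.8]], "jaw": [50,50,50,50,50,50,50,50]}}

```text
time_s: 4.25
eef_pos: [0.5178, 0.4499, 0.0914]
eef_rot: [0.001, 0.061, 0.998, 0.0]
wrist_force: [-0.1, -0.1, -3.0]
opening: 0.731
grasp_force: 67.8
```

Run:
```python
from h import *
f=(.518,.4514)
go(((*f,.087),down(83)))
crop("side","s3",165,110,180,140,4.2)
```

```text
t 4.25 F [-0.11 -0.06 -3.05] op 0.731 g 67.8 pos mm [517.76 449.87  91.39] y yaw 83.03977789888731
xyz [-0.    0.15  0.44] dr [0.01 0.01 0.01]
```

View pics/s3.png

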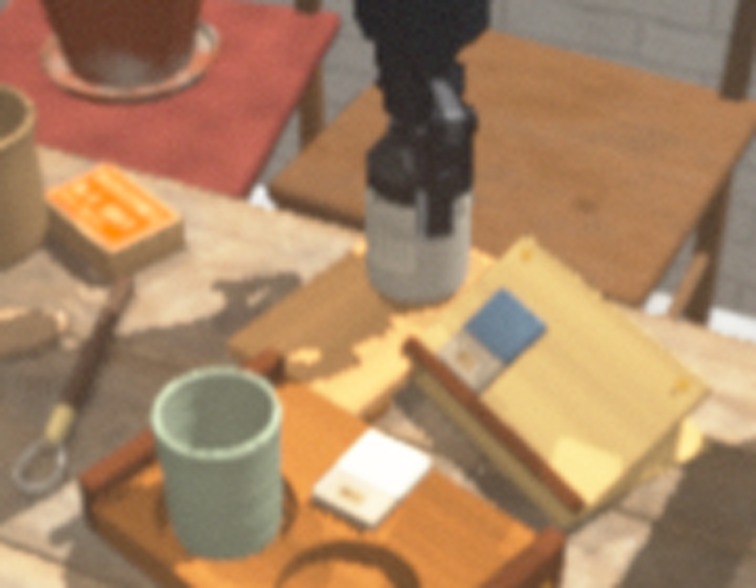

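The jar hangs upright over the far part of the board (415,290). I'll lower it the last 4 mm and release.

{"api": "send_rows", "payload": {"dr": [[0,0,0],[0,0,0],[0,0,0],[0,0,0],[0,0,0],[0,0,0],[0,0,0],[0,0,0]], "xyz": [[0,0.1,0.2],[0,0.1,0.4],[0,0.1,0.5],[0,0.1,0.5],[0,0.1,0.5],[0,0.1,0.5],[0,0.1,0.5],[0,0.1,0.5]], "jaw": [50,50,50,50,70,100,100,100]}}

```text
time_s: 5.3
eef_pos: [0.5174, 0.4506, 0.0851]
eef_rot: [-0.0, 0.061, 0.998, -0.0]
wrist_force: [-0.2, 0.0, 0.5]
opening: 0.997
grasp_force: 0.0
```

Run:
```python
from h import *
f=(.518,.4514);t=(.352,.304)
go(((*f,.20),None),((*t,.20),down(68.6)),((*t,.13),down(68.6)))
```

```text
t 5.3 F [-0.16  0.05  0.54] op 0.997 g 0.0 pos mm [517.42 450.56  85.12] y yaw 83.0385953895921
xyz [ -0.05   0.09 -11.49] dr [0. 0. 0.]
xyz [ 14.64 -16.55 -11.49] dr [-0.   -0.    2.41]
xyz [ 14.64 -16.55  -4.49] dr [-0.   -0.    2.41]
```

{"api": "send_rows", "payload": {"dr": [[0,0,0],[0,0,0],[0,0,0.5],[0,0,1.2],[0,0,1.8],[0,0,2.4],[0,0,2.4],[0,0,2.4]], "xyz": [[0,0,-5],[0,0,-10.5],[3,-3.5,-11.5],[7,-8,-11.5],[11,-12.5,-11.5],[14.6,-16.5,-10],[14.6,-16.5,-7.5],[14.6,-16.5,-5]], "jaw": [100,100,100,100,100,100,100,100]}}

```text
time_s: 6.3
eef_pos: [0.3524, 0.3043, 0.1353]
eef_rot: [0.001, 0.185, 0.983, 0.001]
wrist_force: [-0.3, 0.3, -0.7]
opening: 1.001
grasp_force: 0.0
```

Run:
```python
from h import *
t=(.352,.304)
go(((*t,.072),down(68.6)))
```

```text
t 6.3 F [-0.29  0.27 -0.67] op 1.001 g 0.0 pos mm [352.38 304.28 135.33] y yaw 68.62376604183721
xyz [ 0.03 -0.05  6.33] dr [0.02 0.01 0.  ]
```

{"api": "send_rows", "payload": {"dr": [[0,0,0],[0,0,0],[0,0,0],[0,0,0],[0,0,0],[0,0,0],[0,0,0],[0,0,0]], "xyz": [[0,0,2],[0,0,4.5],[0,0,6.3],[0,0,6.3],[0,0,6.3],[0,0,6.3],[0,0,6.3],[0,0,6.3]], "jaw": [100,100,100,100,60,55,50,50]}}

```text
time_s: 7.3
eef_pos: [0.3531, 0.3046, 0.0737]
eef_rot: [0.001, 0.185, 0.983, 0.0]
wrist_force: [-2.4, -3.2, 4.9]
opening: 0.733
grasp_force: 64.6
```

Run:
```python
from h import *
f=(.4522,.4132)
go(((.352,.304,.20),None),((*f,.20),down(83)),((*f,.09),down(83)))
```

```text
t 7.3 F [-2.45 -3.24  4.94] op 0.733 g 64.6 pos mm [353.1  304.56  73.67] y yaw 68.65666509145726
xyz [  0.07  -0.08 -12.63] dr [0. 0. 0.]
xyz [ -5.29  13.73 -12.62] dr [ 0.01  0.01 -2.39]
xyz [-5.28 13.73 -1.62] dr [ 0.01  0.01 -2.39]
```

{"api": "send_rows", "payload": {"dr": [[0,0,0],[0,0,0],[0,0,0],[0,0,-0.8],[0,0,-1.6],[0,0,-2.4],[0,0,-2.4],[0,0,-2.4]], "xyz": [[0,0,-3],[0,0,-7],[0,0,-12],[-1.2,3,-12.5],[-3,8,-12.5],[-5.3,13.7,-12.5],[-5.3,13.7,-10],[-5.3,13.7,-7]], "jaw": [50,50,50,50,50,50,50,50]}}

```text
time_s: 8.3
eef_pos: [0.4526, 0.4136, 0.1425]
eef_rot: [0.001, 0.06, 0.998, 0.001]
wrist_force: [-0.4, -0.0, -1.7]
opening: 0.737
grasp_force: 66.7
```

Run:
```python
from h import *
f=(.4522,.4132)
go(((*f,.088),down(83)))
```

```text
t 8.3 F [-0.37 -0.02 -1.73] op 0.737 g 66.7 pos mm [452.59 413.64 142.45] y yaw 83.06964730291055
xyz [ 0.04 -0.06  5.45] dr [0.01 0.01 0.01]
```

{"api": "send_rows", "payload": {"dr": [[0,0,0],[0,0,0],[0,0,0],[0,0,0],[0,0,0],[0,0,0],[0,0,0],[0,0,0]], "xyz": [[0,0,2],[0,0,4],[0,0,5],[0,0,5.4],[0,0,5.5],[0,0,5.5],[0,0,5.5],[0,0,5.5]], "jaw": [50,50,50,50,50,50,50,50]}}

```text
time_s: 9.3
eef_pos: [0.4519, 0.4129, 0.0877]
eef_rot: [0.0, 0.061, 0.998, 0.0]
wrist_force: [-0.2, 0.7, -2.0]
opening: 0.739
grasp_force: 66.7
```

Run:
```python
from h import *
f=(.4522,.4132)
go(((*f,.086),down(83)))
```

```text
t 9.3 F [-0.24  0.68 -1.99] op 0.739 g 66.7 pos mm [451.88 412.86  87.66] y yaw 83.04131245346942
xyz [-0.03  0.04  0.17] dr [0.   0.   0.01]
```

{"api": "send_rows", "payload": {"dr": [[0,0,0],[0,0,0],[0,0,0],[0,0,0],[0,0,0],[0,0,0],[0,0,0],[0,0,0]], "xyz": [[0,0,0.2],[0,0,0.3],[0,0,0.3],[0,0,0.3],[0,0,0.3],[0,0,0.3],[0,0,-3],[0,0,-8]], "jaw": [50,50,50,70,95,95,95,95]}}

```text
time_s: 10.3
eef_pos: [0.4504, 0.4119, 0.166]
eef_rot: [-0.002, 0.061, 0.998, -0.001]
wrist_force: [0.7, -0.1, 0.3]
opening: 0.948
grasp_force: 0.0
```

Run:
```python
from h import *
t=(.429,.291)
for a in(125.5,): go(((*t,.16),down(a)),((*t,.06),down(a)))
crop("top","t2",150,90,200,150,4)
```

```text
t 10.3 F [ 0.69 -0.08  0.31] op 0.948 g 0.0 pos mm [450.43 411.92 165.96] y yaw 83.03648250694401
xyz [  0.66 -12.26   0.63] dr [-0.01 -0.04 -7.08]
xyz [  0.62 -12.23  10.63] dr [-0.01 -0.04 -7.08]
```

View pics/t2.png

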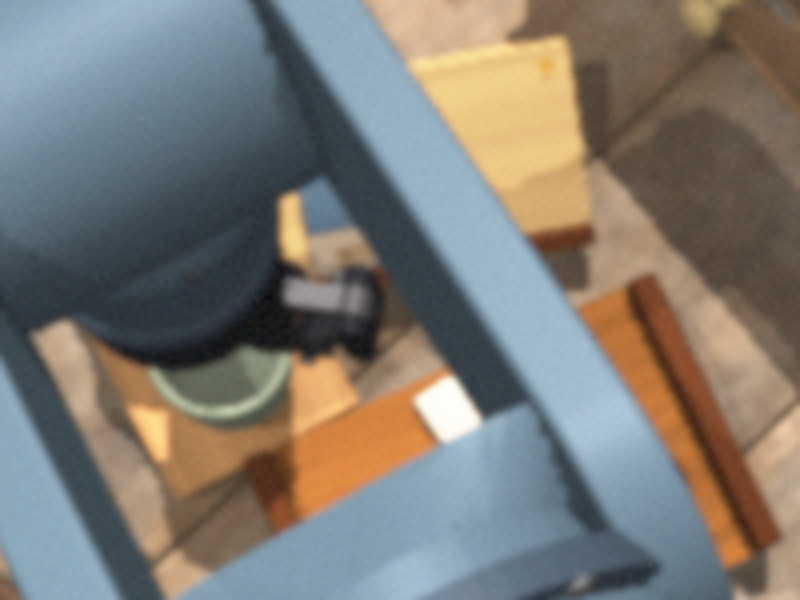

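{"api": "send_rows", "payload": {"dr": [[0,0,-1],[0,0,-2.5],[0,0,-4],[0,0,-5.5],[0,0,-7.1],[0,0,-7.1],[0,0,-7.1],[0,0,-7.1]], "xyz": [[0,-2,-1],[0.3,-5,0],[0.6,-9,0.6],[0.6,-12.2,1],[0.6,-12.2,5],[0.6,-12.2,9],[0.6,-12.2,9],[0.6,-12.2,9]], "jaw": [80,70,65,65,65,65,65,65]}}

```text
time_s: 11.35
eef_pos: [0.4318, 0.2928, 0.0784]
eef_rot: [0.001, -0.306, 0.952, 0.0]
wrist_force: [0.6, 0.4, 0.3]
opening: 0.655
grasp_force: 0.0
```

Run:
```python
from h import *
t=(.429,.291)
go(((*t,.046),down(125.5)))
crop("side","s4",205,140,130,100,6)
```

```text
t 11.35 F [0.61 0.45 0.31] op 0.655 g 0.0 pos mm [431.76 292.78  78.4 ] y yaw 125.63804479291763
xyz [0.33 0.02 3.24] dr [-0.    0.01  0.02]
```

View pics/s4.png

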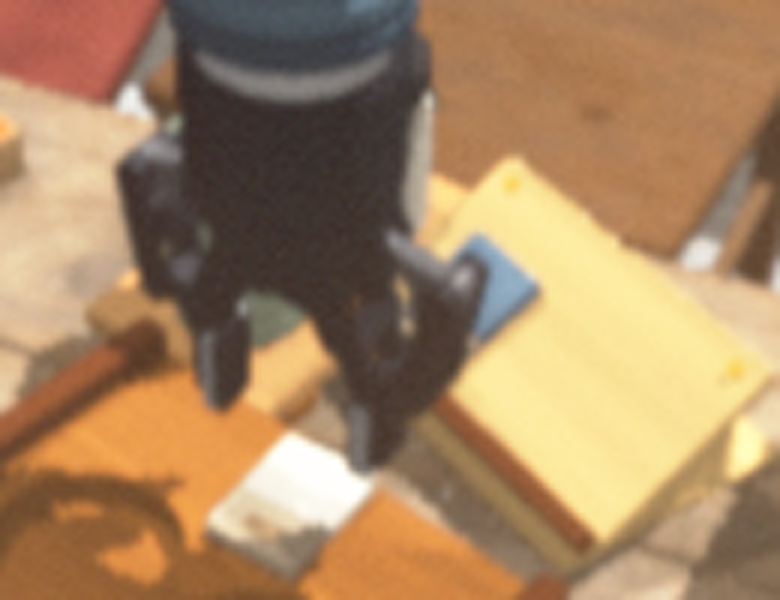

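The open fingertips are at about (222,405) and (365,468) in the crop, straddling the tile's line; I'll check their height from the picture.

Run:
```python
from h import *
p=ctrl.get_obs()["eef_pos"]
for dz in(.006,.01,.014,.019,.024):
    a=np.radians(125.6);u=np.array([np.cos(a),np.sin(a),0])*.033
    q=p-[0,0,dz]
    print(dz,((px("side",np.array([q+u,q-u,q]))+.5-[205,140])*6-.5).round())
# tile centre predicted on this crop at yaw 35.5
c=np.array([.4289,.2907,.033]);b=np.radians(35.5);x=np.array([np.cos(b),np.sin(b),0])*.028;y=np.array([-np.sin(b),np.cos(b),0])*.0205
print(((px("side",np.array([c+x+y,c+x-y,c-x-y,c-x+y]))+.5-[205,140])*6-.5).round())
```

```text
0.006 [[224. 374.]
 [376. 444.]
 [299. 408.]]
0.01 [[224. 382.]
 [376. 452.]
 [299. 417.]]
0.014 [[225. 390.]
 [375. 460.]
 [299. 424.]]
0.019 [[225. 400.]
 [375. 470.]
 [299. 434.]]
0.024 [[225. 409.]
 [375. 480.]
 [299. 444.]]
[[290. 428.]
 [380. 470.]
 [296. 562.]
 [204. 516.]]
```

{"api": "send_rows", "payload": {"dr": [[0,0,0],[0,0,0],[0,0,0],[0,0,0],[0,0,0],[0,0,0],[0,0,0],[0,0,0]], "xyz": [[0.3,0,1],[0.3,0,2],[0.3,0,2.5],[0.3,0,2.8],[0.3,0,2.8],[0.3,0,2.8],[0.3,0,2.8],[0.3,0,2.8]], "jaw": [65,65,65,65,65,65,65,65]}}

```text
time_s: 12.4
eef_pos: [0.4286, 0.2907, 0.0494]
eef_rot: [0.0, -0.306, 0.952, 0.0]
wrist_force: [0.2, 0.4, 0.2]
opening: 0.65
grasp_force: 0.0
```

Run:
```python
from h import *
t=(.429,.291)
go(((*t,.046),down(125.5)))
crop("side","s5",225,180,90,70,8)
```

```text
t 12.4 F [0.23 0.39 0.2 ] op 0.65 g 0.0 pos mm [428.63 290.65  49.44] y yaw 125.63896248352854
xyz [-0.05  0.01  0.34] dr [-0.    0.    0.02]
```

View pics/s5.png

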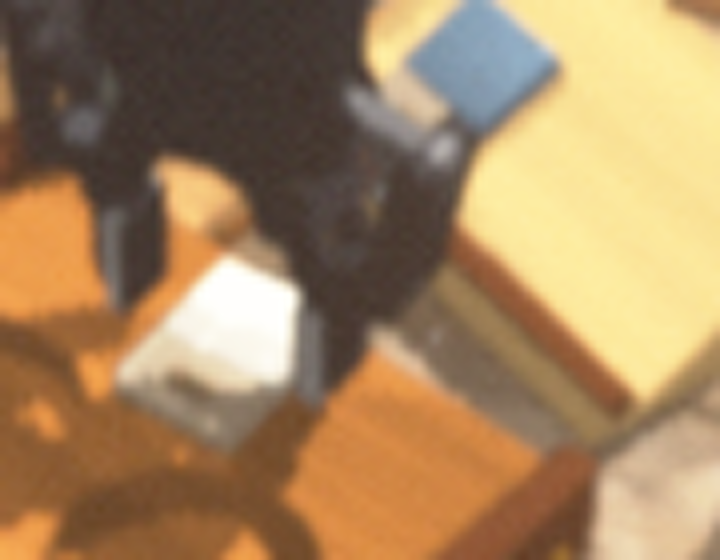

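The fingers straddle the tile ((120,300) and (315,400) in the crop) with no contact. I'll lower 2 mm and close.

{"api": "send_rows", "payload": {"dr": [[0,0,0],[0,0,0],[0,0,0],[0,0,0],[0,0,0],[0,0,0],[0,0,0],[0,0,0]], "xyz": [[0,0,0.2],[0,0,0.2],[0,0,0.2],[0,0,0.2],[0,0,0.2],[0,0,0.2],[0,0,0.2],[0,0,0.2]], "jaw": [65,60,55,50,40,30,30,30]}}

```text
time_s: 13.45
eef_pos: [0.4287, 0.2907, 0.0479]
eef_rot: [0.0, -0.306, 0.952, -0.0]
wrist_force: [-1.7, -1.0, 5.8]
opening: 0.428
grasp_force: 59.3
```

```bash
cat >> h.py <<'E'
RO=np.array([.5143,.3163,.024]);b=np.radians(12.9);th=np.radians(30)
H=np.array([np.cos(b),np.sin(b),0]);Y=np.array([-np.sin(b),np.cos(b),0]);Z=np.array([0,0,1.])
X=H*np.cos(th)+Z*np.sin(th);N=-H*np.sin(th)+Z*np.cos(th)
def face(x,y,z): return RO+x*X+y*Y+z*N
RF=np.c_[np.cross(Y,-N),Y,-N]  # tool on the face
E
python3 - <<'E'
from h import *
go(((.429,.291,.16),None),(face(.028,-.029,.12),RF),(face(.028,-.029,.04),RF))
E
```

```text
t 13.45 F [-1.67 -1.03  5.84] op 0.428 g 59.3 pos mm [428.66 290.66  47.89] y yaw 125.64439043349137
xyz [ -0.05   0.01 -11.21] dr [0. 0. 0.]
xyz [-4.04 -4.2  -9.4 ] dr [ 0.99 -4.93  3.7 ]
xyz [-7.72 -5.75 -2.47] dr [ 0.99 -4.93  3.7 ]
```

{"api": "send_rows", "payload": {"dr": [[0,0,0],[0,0,0],[0.15,-0.8,0.6],[0.3,-1.6,1.2],[0.5,-2.5,1.8],[0.7,-3.3,2.5],[0.85,-4.1,3.1],[1,-4.9,3.7]], "xyz": [[0,0,-4],[0,0,-9],[-0.5,-0.5,-11],[-1.5,-1.5,-11],[-2.5,-2.5,-11],[-3.5,-3.5,-10.5],[-4,-4,-9.5],[-4,-4.2,-9.4]], "jaw": [30,30,30,30,30,30,30,30]}}

```text
time_s: 14.45
eef_pos: [0.4854, 0.2795, 0.1407]
eef_rot: [0.256, -0.107, 0.96, 0.028]
wrist_force: [0.3, -0.8, 0.1]
opening: 0.423
grasp_force: 60.0
```

Run:
```python
from h import *
go((face(.034,-.029,.05),RF),(face(.034,-.029,.03),RF))
crop("side","s6",215,120,130,100,6)
```

```text
t 14.45 F [ 0.33 -0.83  0.15] op 0.423 g 60.0 pos mm [485.38 279.46 140.72] y yaw 102.76476907635109
xyz [-0.73  0.06  6.93] dr [-0.02 -0.02 -0.02]
xyz [-0.73  0.06  8.93] dr [-0.02 -0.02 -0.02]
```

View pics/s6.png

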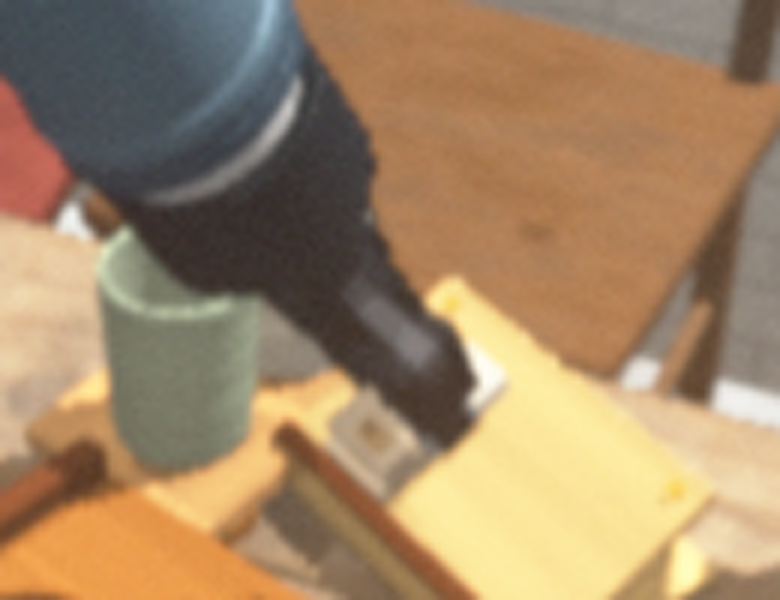

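The tile is held squarely with its length up-slope (about (415,410)), clear of the set tile and the tumbler. I'll approach the face.

{"api": "send_rows", "payload": {"dr": [[0,0,0],[0,0,0],[0,0,0],[0,0,0],[0,0,0],[0,0,0],[0,0,0],[0,0,0]], "xyz": [[-0.7,0,2.5],[-0.7,0,5],[-0.7,0,7.5],[-0.7,0,8.7],[-0.7,0,8.9],[-0.7,0,8.9],[-0.7,0,8.9],[-0.7,0,8.9]], "jaw": [30,30,30,30,30,30,30,30]}}

```text
time_s: 15.5
eef_pos: [0.5348, 0.2911, 0.0683]
eef_rot: [0.256, -0.109, 0.96, 0.028]
wrist_force: [-0.2, 0.5, -0.4]
opening: 0.431
grasp_force: 60.1
```

Run:
```python
from h import *
go((face(.034,-.029,.024),RF))
crop("top","t3",190,80,120,90,6)
```

```text
t 15.5 F [-0.2   0.47 -0.41] op 0.431 g 60.1 pos mm [534.75 291.07  68.3 ] y yaw 102.91038637356318
xyz [0.05 0.02 0.72] dr [-0.01 -0.02  0.01]
```

View pics/t3.png

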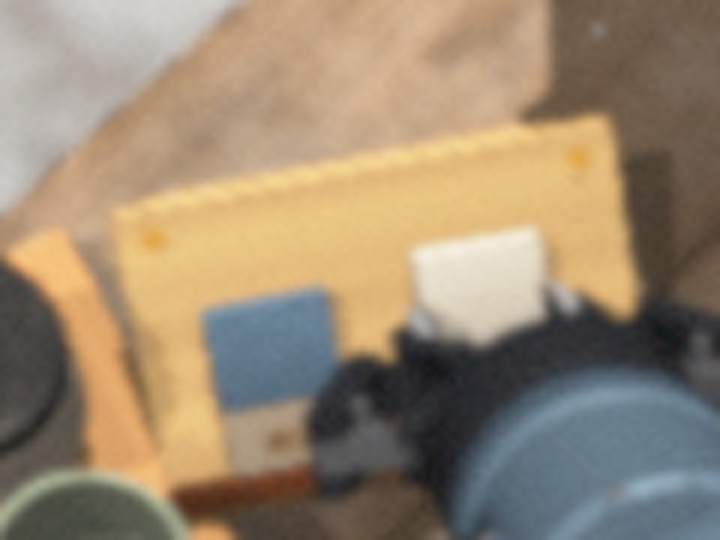

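The tile is parallel to the rest, white half up at (480,280); the gripper's knuckle is above the set tile's right edge, so I'll shift 4 mm right and lower in small steps.

{"api": "send_rows", "payload": {"dr": [[0,0,0],[0,0,0],[0,0,0],[0,0,0],[0,0,0],[0,0,0],[0,0,0],[0,0,0]], "xyz": [[0,-0.2,0],[0,-0.4,0.2],[0,-0.4,0.4],[0,-0.4,0.5],[0,-0.4,0.55],[0,-0.4,0.55],[0,-0.4,0.55],[0,-0.4,0.55]], "jaw": [30,30,30,30,30,30,30,30]}}

```text
time_s: 16.55
eef_pos: [0.5382, 0.2877, 0.0628]
eef_rot: [0.256, -0.109, 0.96, 0.028]
wrist_force: [-0.4, -0.1, -0.9]
opening: 0.43
grasp_force: 60.1
```

{"api": "send_rows", "payload": {"dr": [[0,0,0],[0,0,0],[0,0,0],[0,0,0],[0,0,0],[0,0,0],[0,0,0],[0,0,0]], "xyz": [[0,0,0.05],[0,0,0.1],[0,0,0.15],[0,0,0.15],[0,0,0.15],[0,0,0.15],[0,0,0.15],[0,0,0.15]], "jaw": [30,30,30,30,30,30,30,30]}}

```text
time_s: 17.55
eef_pos: [0.5385, 0.2878, 0.0623]
eef_rot: [0.256, -0.109, 0.96, 0.028]
wrist_force: [-11.2, -4.3, 14.0]
opening: 0.428
grasp_force: 63.6
```

{"api": "send_rows", "payload": {"dr": [[0,0,0],[0,0,0],[0,0,0],[0,0,0],[0,0,0],[0,0,0],[0,0,0],[0,0,0]], "xyz": [[0,0,-0.13],[0,0,-0.13],[0.1,0,-0.13],[0.2,0,-0.13],[0.3,0,-0.13],[0.4,0,-0.13],[0.4,0,-0.13],[0.4,0,-0.13]], "jaw": [30,30,30,30,30,30,30,30]}}

```text
time_s: 18.55
eef_pos: [0.5349, 0.2869, 0.0606]
eef_rot: [0.256, -0.109, 0.96, 0.028]
wrist_force: [0.3, -0.2, 0.1]
opening: 0.426
grasp_force: 60.1
```

```bash
cat >> h.py <<'E'
def ff():
    o=ctrl.get_obs();B=np.c_[X,Y,N];print("face mm",1e3*B.T@(o["eef_pos"]-RO),"F",B.T@o["wrist_force"])
E
python3 - <<'E'
from h import *
ff()
E
```

```text
face mm [ 30.01 -33.26  24.97] F [ 0.21 -0.24 -0.06]
```

{"api": "send_rows", "payload": {"dr": [[0,0,0],[0,0,0],[0,0,0],[0,0,0],[0,0,0],[0,0,0],[0,0,0],[0,0,0]], "xyz": [[0.05,0,0],[0.1,0,0],[0.15,0,0],[0.2,0,0],[0.2,0,0],[0.2,0,0],[0.2,0,0],[0.2,0,0]], "jaw": [30,30,30,30,30,30,30,30]}}

```text
time_s: 19.55
eef_pos: [0.5332, 0.2865, 0.0597]
eef_rot: [0.256, -0.109, 0.96, 0.028]
wrist_force: [-0.2, 0.9, -0.5]
opening: 0.427
grasp_force: 60.1
```

{"api": "send_rows", "payload": {"dr": [[0,0,0],[0,0,0],[0,0,0],[0,0,0],[0,0,0],[0,0,0],[0,0,0],[0,0,0]], "xyz": [[0.05,0,0],[0.1,0,0],[0.15,0,0],[0.15,0,0],[0.15,0,0],[0.15,0,0],[0.15,0,0],[0.15,0,0]], "jaw": [30,30,30,30,30,30,30,30]}}

```text
time_s: 20.55
eef_pos: [0.5324, 0.2864, 0.0593]
eef_rot: [0.256, -0.109, 0.96, 0.028]
wrist_force: [2.7, 0.5, 1.9]
opening: 0.428
grasp_force: 60.1
```

Run:
```python
from h import *
ff()
crop("top","t4",190,80,120,90,6)
```

```text
face mm [ 27.15 -33.22  25.11] F [ 3.37 -0.07  0.26]
```

View pics/t4.png

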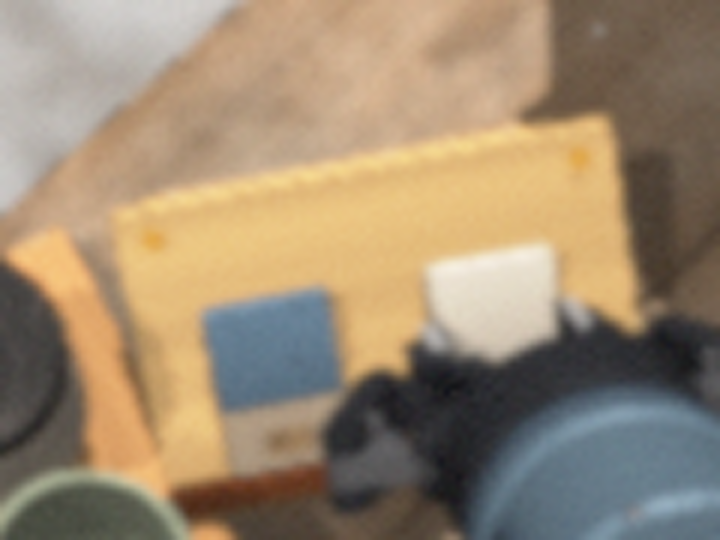

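Force of 3.4 N up-slope: the tile's lower end meets the ledge, and its upper edge (490,255) lines up with the set tile's. I'll press it onto the face, release and back off squarely.

{"api": "send_rows", "payload": {"dr": [[0,0,0],[0,0,0],[0,0,0],[0,0,0],[0,0,0],[0,0,0],[0,0,0],[0,0,0]], "xyz": [[0,0,0.06],[0,0,0.1],[0,0,0.1],[0,0,0.1],[0,0,0.1],[0,0,0.1],[0,0,0.1],[0,0,0.1]], "jaw": [30,30,30,45,55,62,62,62]}}

```text
time_s: 21.6
eef_pos: [0.532, 0.2862, 0.0576]
eef_rot: [0.255, -0.109, 0.96, 0.028]
wrist_force: [0.1, -0.6, 0.0]
opening: 0.622
grasp_force: 0.0
```

{"api": "send_rows", "payload": {"dr": [[0,0,0],[0,0,0],[0,0,0],[0,0,0],[0,0,0],[0,0,0],[0,0,0],[0,0,0]], "xyz": [[0,0,-0.5],[0,0,-1.5],[0,0,-3],[0,0,-6],[0,0,-10],[0,0,-14],[0,0,-14],[0,0,-14]], "jaw": [62,62,62,62,62,62,62,62]}}

```text
time_s: 22.6
eef_pos: [0.4644, 0.2709, 0.1796]
eef_rot: [0.256, -0.109, 0.96, 0.028]
wrist_force: [0.7, 0.1, -0.8]
opening: 0.623
grasp_force: 0.0
```

Run:
```python
from h import *
f=(.452,.413)
go(((*f,.20),down(83)),((*f,.14),down(83)))
a=cv2.resize(ctrl.camera("top")[80:170,190:310,::-1],None,fx=4,fy=4,interpolation=cv2.INTER_CUBIC)
s=cv2.resize(ctrl.camera("side")[150:240,225:345,::-1],None,fx=4,fy=4,interpolation=cv2.INTER_CUBIC)
cv2.imwrite("pics/p5.png",cv2.resize(np.hstack([a,s]),None,fx=.83,fy=.83))
```

```text
t 22.6 F [ 0.7   0.15 -0.85] op 0.623 g 0.0 pos mm [464.38 270.89 179.57] y yaw 102.90100506407923
xyz [-2.73 14.13 -0.81] dr [0.85 4.93 3.24]
xyz [ 0.25 14.13  4.39] dr [0.85 4.93 3.24]
```

View pics/p5.png

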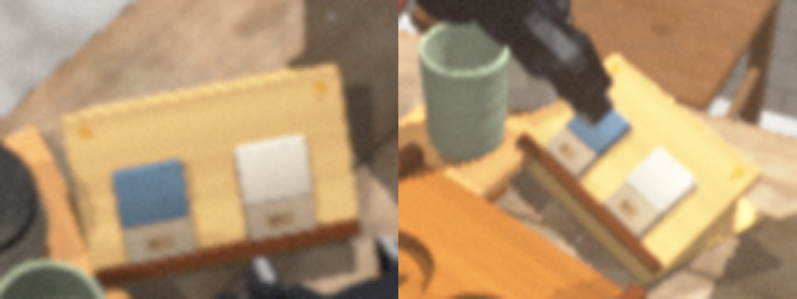

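Both tiles lie side by side flat on the face against the ledge, the set tile unmoved. Next: return the tumbler.

{"api": "send_rows", "payload": {"dr": [[0.15,0.8,0.5],[0.3,1.6,1.1],[0.45,2.5,1.7],[0.6,3.3,2.2],[0.7,4.1,2.7],[0.85,4.9,3.2],[0.85,4.9,3.2],[0.85,4.9,3.2]], "xyz": [[-0.5,2,-1.5],[-1,4.5,-2],[-1.5,7,-2],[-2,9.5,-1.5],[-2.5,12,-1],[-2.7,14.1,-0.8],[-2.7,14.1,-0.8],[-2.7,14.1,-0.8]], "jaw": [70,80,90,97,97,97,97,97]}}

```text
time_s: 23.7
eef_pos: [0.4516, 0.4119, 0.198]
eef_rot: [0.001, 0.058, 0.998, -0.001]
wrist_force: [0.2, -0.4, -0.3]
opening: 0.97
grasp_force: 0.0
```

Run:
```python
from h import *
f=(.452,.413)
go(((*f,.13),down(83)),((*f,.0857),down(83)))
```

```text
t 23.7 F [ 0.15 -0.41 -0.27] op 0.97 g 0.0 pos mm [451.56 411.89 198.04] y yaw 83.29886193282425
xyz [-0.02  0.13  6.8 ] dr [-0.03  0.02  0.05]
xyz [-0.01  0.15 11.23] dr [-0.03  0.02  0.05]
```

{"api": "send_rows", "payload": {"dr": [[0,0,0],[0,0,0],[0,0,0],[0,0,0],[0,0,0],[0,0,0],[0,0,0],[0,0,0]], "xyz": [[0,0.1,4],[0,0.1,7],[0,0.1,9.5],[0,0.1,11.2],[0,0.1,11.2],[0,0.1,11.2],[0,0.1,11.2],[0,0.1,11.2]], "jaw": [97,97,97,97,97,60,50,50]}}

```text
time_s: 24.7
eef_pos: [0.4533, 0.4139, 0.0894]
eef_rot: [0.002, 0.059, 0.998, -0.0]
wrist_force: [-1.0, -3.0, 6.6]
opening: 0.736
grasp_force: 66.0
```

Run:
```python
from h import *
C=np.array([.4245,.290]);a=np.radians(26.2);h=np.array([np.cos(a),np.sin(a)]);l=np.array([-h[1],h[0]])
wl=C-.06*h+.044*l;wr=C-.06*h-.044*l;print("wells",wl*1e3,wr*1e3)
go(((*wl,.20),down(68.6)))
```

```text
wells [351.24 302.99] [390.09 224.03]
t 24.7 F [-1.   -3.05  6.61] op 0.736 g 66.0 pos mm [453.35 413.86  89.42] y yaw 83.26499110611277
xyz [  8.79 -12.21 -11.1 ] dr [0.01 0.05 2.44]
```

{"api": "send_rows", "payload": {"dr": [[0,0,0],[0,0,0],[0,0,0],[0,0,0.8],[0,0,1.6],[0,0,2.4],[0,0,2.4],[0,0,2.4]], "xyz": [[0,0,-3],[0,0,-7],[0,0,-11],[2,-3,-11.5],[5,-7,-11.5],[8.7,-12.1,-11],[8.7,-12.1,-8],[8.7,-12.1,-5]], "jaw": [50,50,50,50,50,50,50,50]}}

```text
time_s: 25.7
eef_pos: [0.3518, 0.3038, 0.1382]
eef_rot: [0.003, 0.184, 0.983, 0.001]
wrist_force: [0.1, 0.6, -1.4]
opening: 0.735
grasp_force: 66.6
```

Run:
```python
from h import *
go(((.352,.304,.095),down(68.6)),((.352,.304,.078),down(68.6)))
crop("side","s7",190,130,160,120,5)
```

```text
t 25.7 F [ 0.15  0.62 -1.43] op 0.735 g 66.6 pos mm [351.8  303.77 138.18] y yaw 68.83450284805096
xyz [0.01 0.02 4.32] dr [0.03 0.05 0.04]
xyz [0.02 0.01 6.02] dr [0.03 0.05 0.04]
```

View pics/s7.png

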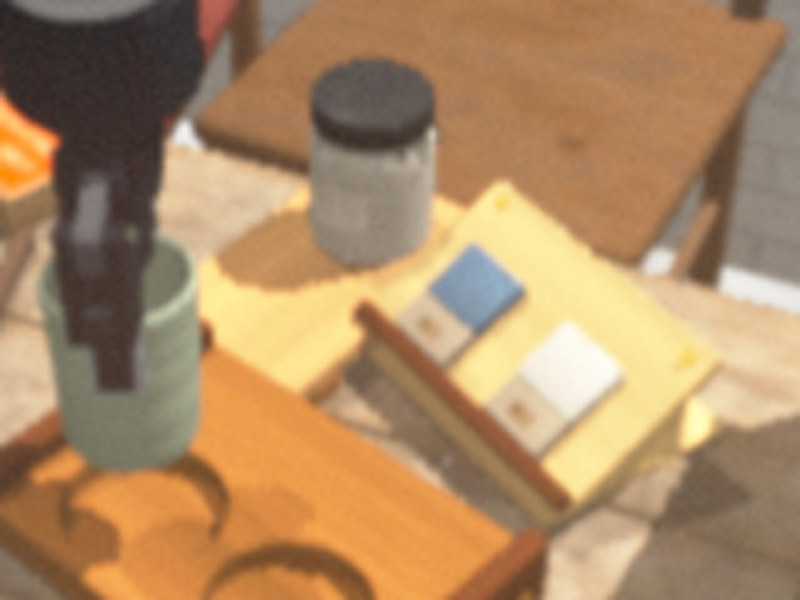

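The tumbler hangs above the left well (145,510); jar and tiles are in place. Lowering.

{"api": "send_rows", "payload": {"dr": [[0,0,0],[0,0,0],[0,0,0],[0,0,0],[0,0,0],[0,0,0],[0,0,0],[0,0,0]], "xyz": [[0,0,2],[0,0,3.5],[0,0,4.3],[0,0,5],[0,0,5.6],[0,0,5.8],[0,0,5.8],[0,0,5.8]], "jaw": [50,50,50,50,50,50,50,50]}}

```text
time_s: 26.75
eef_pos: [0.352, 0.3038, 0.0798]
eef_rot: [0.001, 0.184, 0.983, -0.0]
wrist_force: [-0.1, -0.7, -1.4]
opening: 0.736
grasp_force: 66.8
```

{"api": "send_rows", "payload": {"dr": [[0,0,0],[0,0,0],[0,0,0],[0,0,0],[0,0,0],[0,0,0],[0,0,0],[0,0,0]], "xyz": [[0,0,0.1],[0,0,0.2],[0,0,0.2],[0,0,0.2],[0,0,0.2],[0,0,0.2],[0,0,0.2],[0,0,0.2]], "jaw": [50,50,50,50,50,50,50,50]}}

```text
time_s: 27.75
eef_pos: [0.3518, 0.3037, 0.0776]
eef_rot: [0.001, 0.183, 0.983, -0.0]
wrist_force: [0.9, 0.6, -1.2]
opening: 0.732
grasp_force: 66.8
```

It is down inside the well (13 mm below deck level). Release and rise.

{"api": "send_rows", "payload": {"dr": [[0,0,0],[0,0,0],[0,0,0],[0,0,0],[0,0,0],[0,0,0],[0,0,0],[0,0,0]], "xyz": [[0,0,0.1],[0,0,0.1],[0,0,0.1],[0,0,0.1],[0,0,0.1],[0,0,0.1],[0,0,-4],[0,0,-9]], "jaw": [50,50,65,80,97,97,97,97]}}

```text
time_s: 28.75
eef_pos: [0.3506, 0.3033, 0.1674]
eef_rot: [-0.0, 0.184, 0.983, -0.001]
wrist_force: [1.2, 0.6, -0.1]
opening: 0.973
grasp_force: 0.0
```

Run:
```python
from h import *
f=(.5174,.4508)
go(((.352,.304,.2),down(68.6)),((*f,.20),down(83)),((*f,.15),down(83)))
```

```text
t 28.75 F [ 1.17  0.64 -0.11] op 0.973 g 0.0 pos mm [350.58 303.25 167.44] y yaw 68.84623428345526
xyz [-0.11  0.11 -3.26] dr [-0.03  0.    0.04]
xyz [-10.23  19.77  -3.31] dr [-0.03  0.   -2.36]
xyz [-10.23  19.79   1.69] dr [-0.03  0.   -2.36]
```

{"api": "send_rows", "payload": {"dr": [[0,0,0],[0,0,-0.4],[0,0,-0.8],[0,0,-1.4],[0,0,-2],[0,0,-2.4],[0,0,-2.4],[0,0,-2.4]], "xyz": [[0,0,-2],[-2,3.5,-3],[-4,7.5,-3],[-6,11.5,-3],[-8,15.5,-3],[-10.2,19.8,-2],[-10.2,19.8,0],[-10.2,19.8,1.5]], "jaw": [100,100,100,100,100,100,100,100]}}

```text
time_s: 29.75
eef_pos: [0.5171, 0.451, 0.1504]
eef_rot: [-0.0, 0.059, 0.998, -0.001]
wrist_force: [-0.5, 0.1, -0.3]
opening: 1.002
grasp_force: 0.0
```

Run:
```python
from h import *
f=(.5174,.4508)
go(((*f,.086),down(83)))
```

```text
t 29.75 F [-0.51  0.14 -0.31] op 1.002 g 0.0 pos mm [517.1  451.   150.36] y yaw 83.24576727702181
xyz [-0.03  0.    6.44] dr [-0.03  0.    0.04]
```

{"api": "send_rows", "payload": {"dr": [[0,0,0],[0,0,0],[0,0,0],[0,0,0],[0,0,0],[0,0,0],[0,0,0],[0,0,0]], "xyz": [[0,0,2],[0,0,4.5],[0,0,6.4],[0,0,6.4],[0,0,6.4],[0,0,6.4],[0,0,6.4],[0,0,6.4]], "jaw": [100,100,100,100,60,55,50,50]}}

```text
time_s: 30.75
eef_pos: [0.5194, 0.4522, 0.0907]
eef_rot: [0.003, 0.059, 0.998, 0.0]
wrist_force: [-0.2, -0.1, 5.6]
opening: 0.728
grasp_force: 66.7
```

Run:
```python
from h import *
f=(.391,.2255)
go(((*f,.21),down(68.6)),((*f,.14),down(68.6)))
```

```text
t 30.75 F [-0.22 -0.09  5.58] op 0.728 g 66.7 pos mm [519.44 452.22  90.71] y yaw 83.25893101171602
xyz [ 10.03 -24.01 -12.01] dr [0.02 0.05 2.44]
xyz [ 10.07 -24.02  -5.01] dr [0.02 0.05 2.44]
```

{"api": "send_rows", "payload": {"dr": [[0,0,0],[0,0,0],[0,0,0],[0,0,0.5],[0,0,1],[0,0,1.6],[0,0,2.4],[0,0,2.4]], "xyz": [[0,0,-3],[0,0,-7],[0,0,-12],[2,-5,-12.5],[4.2,-10,-12.5],[6.3,-15,-12.5],[8.4,-20,-12],[10,-24,-12]], "jaw": [50,50,50,50,50,50,50,50]}}

```text
time_s: 31.75
eef_pos: [0.3885, 0.2235, 0.2078]
eef_rot: [0.001, 0.184, 0.983, -0.001]
wrist_force: [0.9, 0.6, -2.5]
opening: 0.729
grasp_force: 66.9
```

{"api": "send_rows", "payload": {"dr": [[0,0,0],[0,0,0],[0,0,0],[0,0,0],[0,0,0],[0,0,0],[0,0,0],[0,0,0]], "xyz": [[0,0,3],[0,0,6],[0,0,8],[0,0,9],[0,0,9],[0,0,9],[0,0,9],[0,0,9]], "jaw": [50,50,50,50,50,50,50,50]}}

```text
time_s: 32.75
eef_pos: [0.3911, 0.2251, 0.1193]
eef_rot: [0.002, 0.183, 0.983, -0.0]
wrist_force: [-0.3, 0.4, -2.3]
opening: 0.729
grasp_force: 67.2
```

Run:
```python
from h import *
f=(.391,.2255)
go(((*f,.08),down(68.6)))
crop("side","s8",205,160,130,100,6)
```

```text
t 32.75 F [-0.27  0.42 -2.32] op 0.729 g 67.2 pos mm [391.11 225.12 119.26] y yaw 68.85596070986391
xyz [0.04 0.03 3.93] dr [0.   0.03 0.04]
```

View pics/s8.png

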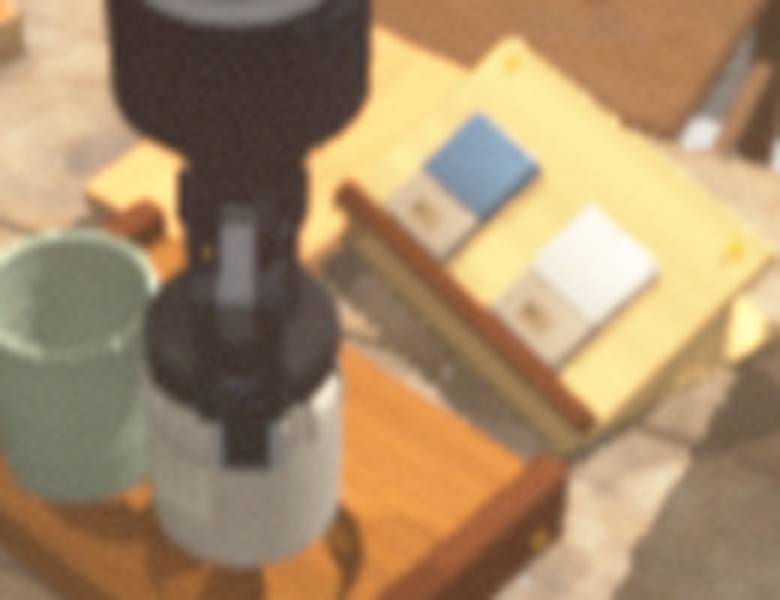

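The tumbler stands in its well; the jar (245,540) is over the right well. Lowering with a force check.

{"api": "send_rows", "payload": {"dr": [[0,0,0],[0,0,0],[0,0,0],[0,0,0],[0,0,0],[0,0,0],[0,0,0],[0,0,0]], "xyz": [[0,0,1],[0,0,2],[0,0,2.6],[0,0,3],[0,0,3.3],[0,0,3.3],[0,0,3.3],[0,0,3.3]], "jaw": [50,50,50,50,50,50,50,50]}}

```text
time_s: 33.8
eef_pos: [0.391, 0.225, 0.086]
eef_rot: [0.002, 0.183, 0.983, -0.0]
wrist_force: [-0.5, -0.4, -2.2]
opening: 0.73
grasp_force: 67.2
```

{"api": "send_rows", "payload": {"dr": [[0,0,0],[0,0,0],[0,0,0],[0,0,0],[0,0,0],[0,0,0],[0,0,0],[0,0,0]], "xyz": [[0,0,0.2],[0,0,0.4],[0,0,0.6],[0,0,0.7],[0,0,0.7],[0,0,0.7],[0,0,0.7],[0,0,0.7]], "jaw": [50,50,50,50,50,50,50,50]}}

```text
time_s: 34.8
eef_pos: [0.3909, 0.2249, 0.0787]
eef_rot: [0.001, 0.183, 0.983, -0.0]
wrist_force: [0.3, -0.9, -3.1]
opening: 0.733
grasp_force: 67.4
```

{"api": "send_rows", "payload": {"dr": [[0,0,0],[0,0,0],[0,0,0],[0,0,0],[0,0,0],[0,0,0],[0,0,0],[0,0,0]], "xyz": [[0,0,0.1],[0,0,0.15],[0,0,0.15],[0,0,0.15],[0,0,0.15],[0,0,0.15],[0,0,-4],[0,0,-9]], "jaw": [50,50,50,65,80,97,97,97]}}

```text
time_s: 35.8
eef_pos: [0.3898, 0.2247, 0.1687]
eef_rot: [-0.0, 0.184, 0.983, -0.001]
wrist_force: [1.6, -0.0, -0.1]
opening: 0.966
grasp_force: 0.0
```

{"api": "send_rows", "payload": {"dr": [[0,0,0],[0,0,0],[0,0,0],[0,0,0],[0,0,0],[0,0,0],[0,0,0],[0,0,0]], "xyz": [[0,0,-5],[0,0,-10],[5,4,-10],[10,8,-10],[15,12,-10],[20,16,-10],[20,16,-10],[20,16,-10]], "jaw": [97,97,97,97,97,97,97,97]}}

```text
time_s: 36.8
eef_pos: [0.2613, 0.4466, 0.2677]
eef_rot: [0.001, 0.183, 0.983, -0.001]
wrist_force: [0.5, -0.4, -1.0]
opening: 0.967
grasp_force: 0.0
```

Run:
```python
from h import *
go()
a=cv2.resize(ctrl.camera("top")[90:250,180:350,::-1],(400,376),interpolation=cv2.INTER_CUBIC)
s=cv2.resize(ctrl.camera("side")[140:300,185:355,::-1],(400,376),interpolation=cv2.INTER_CUBIC)
cv2.imwrite("pics/p9.png",np.hstack([a,s]))
```

```text
t 36.8 F [ 0.46 -0.38 -1.02] op 0.967 g 0.0 pos mm [261.28 446.6  267.72] y yaw 68.94486971446119
```

View pics/p9.png

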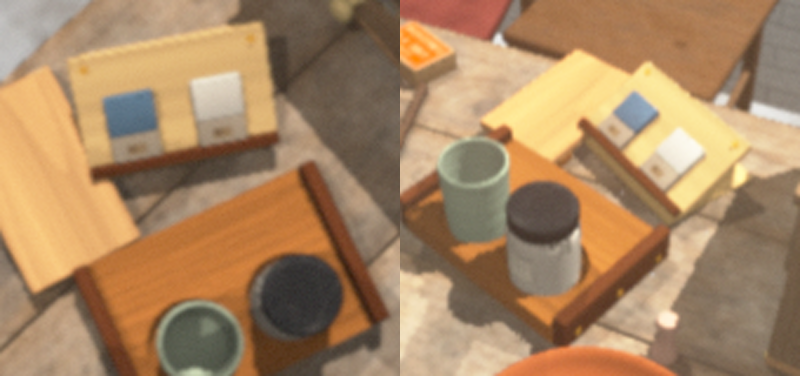

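Both vessels stand upright in their own wells (tumbler (200,340), jar (297,297)), both tiles sit on the rest, and the arm is clear.

```bash
python3 -c "
from bench import ctrl
print(ctrl.hand_in())"
```

```text
the job is handed in; nothing more can be done
None
```

The job is handed in at about 37 s: the tile lies on the rest beside the set tile, against the ledge and with the set tile unmoved, and the jar and tumbler stand back in their own wells.

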